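# Square a step block into the fence corner of an ultrasonic scanning fixture

## Task

Take the steel step block out of the plastic tray and lay it, steps up, on the bed of the scanning fixture with its thick end towards the end stop. Push it firmly but gently (about 10 to 15 N on the fence) with its long side against the long fence, hold it there a moment, then slide it along until its thick end presses just as firmly on the end stop for a moment, and leave it square and flush in the corner. Do not drop or ram it, and leave the probe in the tray and the small steel cylinder beside the fixture alone.

Things in the scene. Friction and masses are not known exactly. Their poses are not given: they have to be found in the camera images.
- step_block: Loose plain steel step block, 50 (x) by 100 mm (y), flat in the tray, steps up. Origin: centre of underside. Four 25 mm steps along y, 9, 14, 19, 24 mm high from the -y (thin) to the +y (thick) end. 0.4-0.6 kg, mass centre 9 mm from the middle to the thick end. Sliding takes 1.5-6 N, lost to the fence. It turns as it is pushed and, skewed, wedges on one corner: then push at the end that lags.
- block_corner (a point): Lower corner of the step block at the thick end (+y) on the +x long side: block frame (25, 50, 0) mm, axes as the block. It belongs at fence_corner.
- tray: Clear plastic tray, fixed, 210 mm (x) by 310 mm (y) outside, 45 mm high, walls and floor 5 mm thick. Origin: centre of its underside. The step block lies in its -y half, the probe in its +y half.
- fixture: Scanning fixture, fixed: dark anodised aluminium bed 170 mm (x) by 210 mm (y), top face 15 mm above its origin (centre of its underside). Two steel fences 10 mm high above the bed along its +x and +y edges form an inside corner. Seated, the block has the same yaw as the fixture, its origin at (40, 35, 15) mm in the fixture frame.
- long_fence: Steel bar along the +x edge of the fixture bed, its inner face 65 mm from the fixture origin in +x, facing -x, from y = -97 to 93 mm, 14 mm thick, top 10 mm above the bed. Origin: in the middle of the bed's top face (15 mm above the fixture origin), axes as the fixture. Rigid.
- end_stop: Steel bar along the +y edge of the fixture bed, its inner face 85 mm from the fixture origin in +y, facing -y, from x = -16 to 59 mm, 14 mm thick, top 10 mm above the bed. Origin: in the middle of the bed's top face, axes as the fixture. Rigid.
- fence_corner (a point): Inside corner of the two fences at bed height, where the two inner faces would meet: fixture frame (65, 85, 15) mm, axes as the fixture.
- probe: Ultrasonic probe lying loose in the tray beside the step block: black wedge 60 by 34 mm with an aluminium case and a short round socket on top, 46 mm high. Origin: centre of its underside. To be left alone.
- round_block: Small plain steel cylinder, 28 mm across, 35 mm high, standing loose on the bench between the tray and the fixture. Origin: centre of its underside. To be left alone.
Mind the look-alikes: they are no part of the job. Leave any yellow look-alike of the step_block alone.

How it is judged (in metres and radians):
On the way, in this order (a step that is already met when the one before it is completed fails the run):
1. the step block, flat on the bed, is pressed on the long fence with at least 7 N (contact force between step_block and long_fence above 7 N and z of step_block in the frame of fixture below 0.018 m and angle between step_block's own z axis and vertical below 0.05 rad), for 0.2 s.
2. then, flat on the bed, it is pressed on the end stop with at least 7 N (contact force between step_block and end_stop above 7 N and z of step_block in the frame of fixture below 0.018 m and angle between step_block's own z axis and vertical below 0.05 rad), for 0.2 s.
At the end, for the whole second after the job is handed in: The step block lies flat, steps up and at rest on the fixture bed, thick end at the end stop, its corner within 1.5 mm of the fence corner in each direction and its sides parallel to the fences within 0.015 rad (0.9 degrees) (x of block_corner in the frame of fence_corner between -0.0015 and 0.0015 m and y of block_corner in the frame of fence_corner between -0.0015 and 0.0015 m and z of block_corner in the frame of fence_corner below 0.0015 m and angle between the y axis of step_block and the y axis of fixture, either way round below 0.015 rad and angle between step_block's own z axis and vertical below 0.03 rad and linear speed of step_block below 0.01 m/s and angular speed of step_block below 0.1 rad/s); the robot touches nothing.
It fails at once if the block is dropped on or rammed down onto the fixture (more than 45 N) (contact force between step_block and fixture above 45 N).
It fails at once if the block is rammed into the long fence (more than 30 N) (contact force between step_block and long_fence above 30 N).
It fails at once if the block is rammed into the end stop (more than 30 N) (contact force between step_block and end_stop above 30 N).
It fails at once if the probe is moved more than 20 mm (distance of probe from where it was at the start of the episode above 0.02 m).
It fails at once if the small cylinder is moved more than 20 mm (distance of round_block from where it was at the start of the episode above 0.02 m).
It also fails if it takes over 72 s, if anything falls off the work surface, if the arm or the gripper's body presses on something with over 40 N, if the wrist force passes 120 N, or if a joint passes its speed limit or range.

## Robot

A 6-joint arm with a two-finger parallel gripper is mounted at the origin on the work surface. World frame = base frame: x ahead of the robot, y to its left, z up, the work surface at z = 0. Lengths are in mm, angles in rad, forces in N, time in s.
With the tool pointing down it reaches from about 300 to 875 mm from the base axis. Payload 6.4 kg.
Tool frame: the origin (TCP) lies midway between the tips of the shut fingers; the grasp point (between the pads) lies 19 mm behind it; z points along the fingers, y is the line along which they close (so a half turn about z gives the same grasp; the last joint's range is limited). The gripper opens to 88 mm and grips with 3 to 60 N. Pads are 18 mm wide; open, the fingers measure 123 mm over their backs; the gripper's body (75 mm by 187 mm) begins 45 mm behind the grasp point.
Start: joints at [-1.391, 0.181, 1.607, -0, 1.354, -0.206], TCP at [216.39, -532.745, 238.714] pointing down, gripper open.
Joint ranges: [-2.99, 2.99], [-0.89, 2.07], [0.3, 2.58], [-1.14, 4.28], [0, 2.63], [-3.12, 3.12]. Speed limits (rad/s): [2.57, 2.57, 3.01, 3.14, 3.14, 3.14].

## Interface

Orientations are given as [roll, pitch, yaw] about the fixed x, y, z axes, in that order (R = Rz(yaw) Ry(pitch) Rx(roll)).
In Python, from workcell import get_state, grab_frame, finish_job gives the robot as it stands.
- The arm moves only by the tool drive_tool, never from a script. Its argument "steps" is a list of rows, each a list of 2 entries, a list of its own where there are three numbers: the shift along the tool's x, y, z in units of 15 cm (1.0 is 15 cm), then the turn about the tool's z in units of 90 degrees (1.0 is 90 degrees). A call has 1 to 10 rows; each row is the pose to reach, as a shift and turn from the pose commanded when the call began, along the tool's axes at that moment; what a row does not reach only later rows make up. A row lasts 1/12 s, in which the tool goes at most 41.7 mm and 7.16 degrees, less where a joint would pass 70% of its speed; a pose out of reach is approached as far as the arm can. A call with a number of a shift or a turn outside -1 to 1 is refused whole. A call with a gripper value outside its range is refused whole. "grip" is the opening, from -1 (shut) to 1 (fully open), set as the call begins (left out, the last holds). The fingers move at their own pace and stop on an object; the grip force is fixed at half the most. Time passes only in rows, so rows that repeat a pose let the fingers close. It gives the time, the measured TCP pose, the force, the opening and the grip force at its end, in the units of the state.
- get_state(): the state, without advancing time (a new reading comes with each control period).
- grab_frame(name): name is "side" or "top" or "wrist"; returns a dict with "pixels" (400x640x3 uint8, red, green, blue), "fov_y" (degrees; the focal length in pixels is half the picture's height over the tangent of half this angle, whatever the lens; pixels are square), "cx", "cy" (the principal point, pixels), "rvec" (rotation vector, rad) and "tvec" (3), from world to camera coordinates, as OpenCV has them; the wrist camera has in their place "mount" (4x4, takes a point from camera to tool coordinates, whose origin is the TCP and whose axes are the flange's). Camera axes: x right, y down, z forward; pixel columns grow to the right and rows downward; lengths in mm; the calibration is good to about 2 mm. The wrist camera is an equidistant fisheye: a pixel r from the principal point sees the ray r / f radians off the axis. A picture is of the moment at which its call begins: read the wrist's pose just before it. There is no depth.
- finish_job(): hands the job in; it is judged then, once.
The state is a dict: "time": time; "joints": joint angles; "qd": joint speeds; "effort": joint torques, N m; "eef_pos": TCP position; "orientation": TCP orientation; "contact_force": force on the tool from outside, world axes, zero at the start; "ft_torque": the same for the moment, N m; "gripper_width": opening from 0.0 (shut) to 1.0 (fully open); "finger_force": force on a finger pad.
Only numpy, scipy, OpenCV 4.12 (cv2) and the standard library are available. Lean on these libraries where they do the work, as an engineer would, in place of code of your own. Each camera call takes 0.05 s, during which the arm holds its last target. There are 200 camera calls.

## Working session

There is one attempt and no reset: what is moved stays moved. The work goes in short steps, Python scripts to look and compute and a tool call to move; the robot and the scene stay as the last step left them, time stands still between calls to the robot, and variables do not carry over. Pictures are saved under pics/ and viewed, at most 10 in all, crops included, and the job is handed in when it is done.

Besides the shell and the picture viewer there is one more tool, called after "Request:" by a JSON object that holds its "fn" and its "kwargs". drive_tool: Moves the arm, as the interface text tells. Shifts and turns lie within -1 to 1; 1 stands for 15 cm of shift or 90 degrees of turn. Its arguments: {"type":"object","properties":{"steps":{"type":"array"},"grip":{"type":"number"}},"required":["steps"]}

```bash
mkdir -p pics; ls
cat > h.py <<'E'
import numpy as np, cv2
from workcell import get_state, grab_frame, finish_job
def save(n,f): cv2.imwrite(f'pics/{n}.png',f['pixels'][:,:,::-1])
E
python3 - <<'E'
from h import *
import pickle
s=get_state();print(s)
d={}
for n in ['top','side','wrist']:
    f=grab_frame(n);save(n+'0',f);d[n]=f;print(n,{k:v for k,v in f.items() if k!='pixels'})
pickle.dump((s,d),open('f0.pkl','wb'))
E
```

```text
pics
{'time': 0.0, 'joints': array([-1.39130081e+00,  1.81522011e-01,  1.60796260e+00, -1.32082142e-05,
        1.35378192e+00, -2.06316053e-01]), 'qd': array([-0.00024649,  0.00124033,  0.00098436,  0.00020941, -0.002084  ,
        0.00011835]), 'effort': array([-6.85185005e-04, -4.33863795e+01, -3.41853225e+01,  7.03658047e-02,
        3.88075167e-02, -1.33017679e-04]), 'eef_pos': array([ 216.28954284, -532.21819634,  237.84277309]), 'orientation': array([-3.13995164e+00, -3.30282163e-04,  3.85814154e-01]), 'contact_force': array([ 0.65827232, -0.19003519,  0.22230236]), 'ft_torque': array([-0.03180334,  0.04759192,  0.00742742]), 'finger_force': 0.0, 'gripper_width': 0.9970747023674827}
top {'fov_y': 45.83582193196737, 'cx': 322.7320456991386, 'cy': 202.54535653015412, 'rvec': array([ 2.15564602, -2.16645035,  0.0880398 ]), 'tvec': array([  31.21167891,  505.60056863, 1047.71982179])}
side {'fov_y': 54.584430734439366, 'cx': 317.5327967546812, 'cy': 200.93370034939645, 'rvec': array([ 2.1781125 , -0.31533321,  0.13709719]), 'tvec': array([-488.44793775,  130.31906643,  757.38571552])}
wrist {'fov_y': 65.70646984690485, 'cx': 316.40225695492575, 'cy': 199.75905980224624, 'mount': array([[ 1.19391723e-03, -9.54534840e-01, -2.98096988e-01,
         7.81349222e+01],
       [ 9.99999287e-01,  1.14952699e-03,  3.24232764e-04,
        -1.78681342e-01],
       [ 3.31790643e-05, -2.98097162e-01,  9.54535531e-01,
        -1.45731833e+02],
       [ 0.00000000e+00,  0.00000000e+00,  0.00000000e+00,
         1.00000000e+00]])}
```

View pics/top0.png

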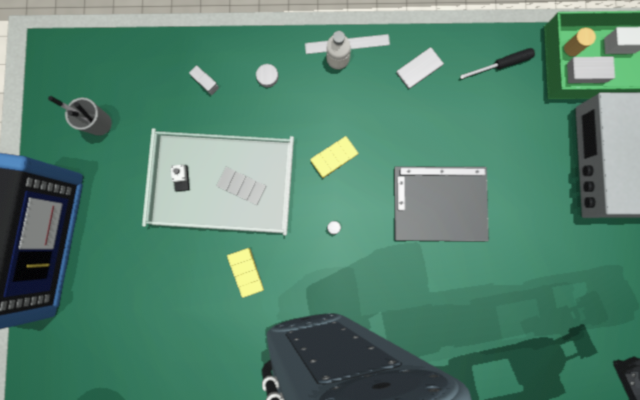

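View pics/side0.png

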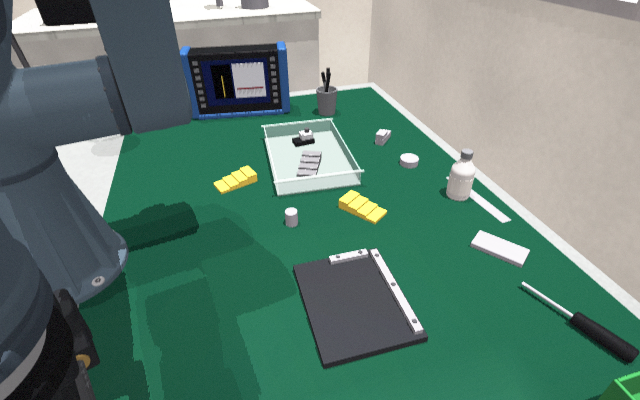

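Candidates for the step block in the top picture:
- grey block in the tray at (242,186)
- yellow look-alikes at (334,157) and (245,273)
- white plate at (420,68)

I choose the grey steel one in the tray. The fixture is at (441,204), with the long fence along its upper edge (world +x) and the end stop on the left (world +y). I'll check with a close crop.

Run:
```python
from h import *
import pickle
s,d=pickle.load(open('f0.pkl','rb'))
t=d['top']['pixels'][:,:,::-1]; w=d['side']['pixels'][:,:,::-1]
R=lambda a,k:cv2.resize(a,None,fx=k,fy=k,interpolation=cv2.INTER_CUBIC)
a=R(t[160:210,210:275],6)   # 390x300
b=R(t[160:248,388:495],4) # 428x352
c=R(w[140:185,285:335],6) #300x270
im=np.zeros((600,800,3),np.uint8)
im[:300,:390]=a; im[:270,400:700]=c[:270]; im[300:600,:428]=b[:300]
cv2.imwrite('pics/crop.png',im)
```

```text
(no output)
```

View pics/crop.png

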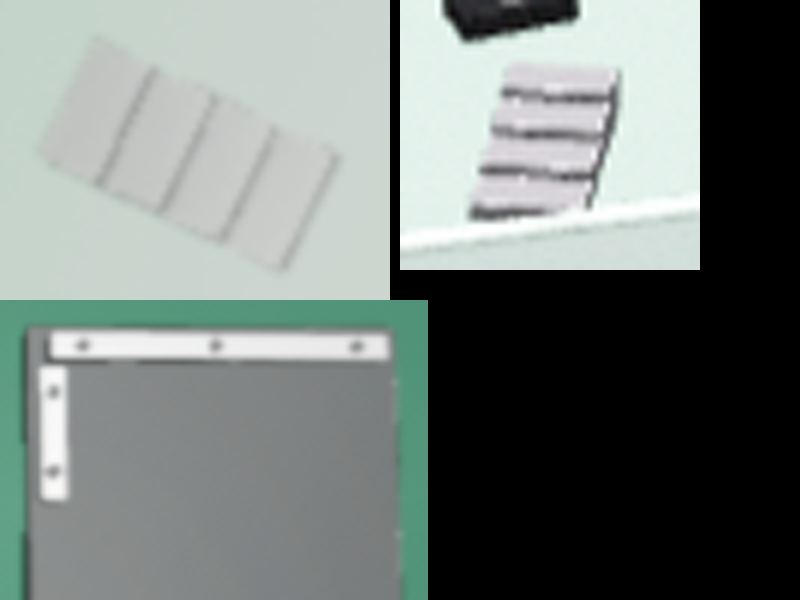

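View pics/wrist0.png

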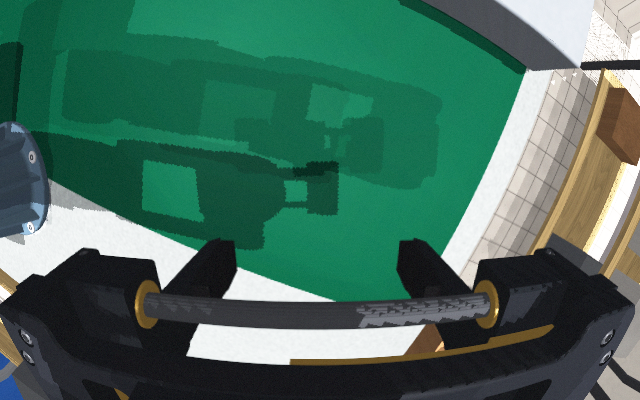

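The picture shows the block flat in the tray. In the side view its risers face the near (-y) end, so the thick end is the one towards the probe, at upper left in the top view. Its corners in the top crop are (97,36), (38,155), (338,155) and (283,272). Next I fit the planar poses of the block and the fixture.

```bash
cat >> h.py <<'E'
from scipy.optimize import least_squares
def K(f):
    fl=200/np.tan(np.radians(f['fov_y'])/2); return np.array([[fl,0,f['cx']],[0,fl,f['cy']],[0,0,1]])
def proj(f,P): return cv2.projectPoints(np.asarray(P,float),f['rvec'],f['tvec'],K(f),None)[0][:,0]
def fitpose(f,L,px,x0,z0):
    L=np.array(L,float);px=np.array(px,float)
    def W(p):
        c,s=np.cos(p[2]),np.sin(p[2]); return np.c_[p[0]+c*L[:,0]-s*L[:,1],p[1]+s*L[:,0]+c*L[:,1],z0+L[:,2]]
    r=least_squares(lambda p:(proj(f,W(p))-px).ravel(),x0,x_scale=[1,1,.01]); return r.x,r.fun.reshape(-1,2)
E
python3 - <<'E'
from h import *
import pickle
s,d=pickle.load(open('f0.pkl','rb')); f=d['top']
print(-cv2.Rodrigues(f['rvec'])[0].T@f['tvec'])
c=lambda p,o,k:(np.array(p)+.5)/k-.5+np.array(o)
px=c([(97,36),(38,155),(338,155),(283,272)],(210,160),6)
p,r=fitpose(f,[(25,50,24),(-25,50,24),(25,-50,9),(-25,-50,9)],px,[500,0,-.45],5); print('block',p,np.degrees(p[2]),r.round(1).tolist())
px=c([(51,360),(389,360),(51,331),(389,333),(68,367),(68,499),(41,367),(41,499)],(388,160-75),4)
L=[(65,93,25),(65,-97,25),(79,93,25),(79,-97,25),(59,85,25),(-16,85,25),(59,99,25),(-16,99,25)]
p,r=fitpose(f,L,px,[500,-300,0],0); print('fix',p,np.degrees(p[2]),r.round(1).tolist())
E
```

```text
[ 398.33358021    8.81388621 1093.42379851]
block [ 5.46908976e+02  2.15701560e+02 -4.48495690e-01] -25.69691017571162 [[0.2, 0.3], [0.2, 0.0], [0.0, -0.1], [-0.4, -0.2]]
fix [ 5.04145286e+02 -2.41227090e+02 -1.28616397e-02] -0.7369176702213444 [[0.3, -0.7], [-0.2, -0.3], [0.2, 0.4], [-0.4, 0.4], [-0.4, 0.1], [-0.1, -0.0], [0.2, 0.1], [0.4, -0.1]]
```

Request:
{"fn": "drive_tool", "kwargs": {"steps": [[[1, -0.96, 0], 0], [[1, -0.96, 0], 0], [[1, -0.96, 0], 0], [[1, -0.96, 0], 0], [[1, -0.96, 0], 0], [[1, -0.96, 0], 0]], "grip": 1}}

```text
time: 0.65
eef_pos: [303.1, -337.0, 238.1]
orientation: [-3.139, -0.002, 0.391]
contact_force: [-0.0, 0.7, 0.1]
gripper_width: 1.002
finger_force: 0.0
```

Request:
{"fn": "drive_tool", "kwargs": {"steps": [[[1, -0.96, 0], 0], [[1, -0.96, 0], 0], [[1, -0.96, 0], 0], [[1, -0.96, 0], 0], [[1, -0.96, 0], 0], [[1, -0.96, 0], 0]]}}

```text
time: 1.15
eef_pos: [387.7, -147.1, 238.6]
orientation: [-3.14, -0.002, 0.393]
contact_force: [-1.2, -0.3, -0.7]
gripper_width: 1.0
finger_force: 0.0
```

Request:
{"fn": "drive_tool", "kwargs": {"steps": [[[1, -0.96, 0], 0], [[1, -0.96, 0], 0], [[1, -0.96, 0], 0], [[1, -0.96, 0], 0], [[1, -0.96, 0], 0], [[1, -0.96, 0], 0]]}}

```text
time: 1.65
eef_pos: [472.4, 42.0, 238.7]
orientation: [-3.14, -0.002, 0.392]
contact_force: [-0.2, 0.6, -0.9]
gripper_width: 0.998
finger_force: 0.0
```

Request:
{"fn": "drive_tool", "kwargs": {"steps": [[[1, -0.96, 0], -0.47], [[1, -0.96, 0], -0.47], [[1, -0.96, 0], -0.47], [[1, -0.96, 0], -0.47], [[1, -0.96, 0], -0.47], [[1, -0.96, 0], -0.47], [[1, -0.96, 0], -0.47]]}}

```text
time: 2.23
eef_pos: [555.9, 227.5, 237.4]
orientation: [-3.14, 0.001, 1.131]
contact_force: [-0.5, -0.9, 0.5]
gripper_width: 0.999
finger_force: 0.0
```

Run:
```python
from h import *
import pickle
s=get_state();f=grab_frame('wrist');save('w1',f);pickle.dump((s,f),open('w1.pkl','wb'));s=get_state();print(s['eef_pos'],s['orientation'],s['joints'])
```

```text
[555.62595321 226.36105597 237.66931978] [-3.14048261e+00  1.55608080e-03  1.12311931e+00] [ 1.89552071e-01  2.37797951e-01  1.54145699e+00 -6.03083747e-04
  1.36415577e+00  6.37354226e-01]
```

View pics/w1.png

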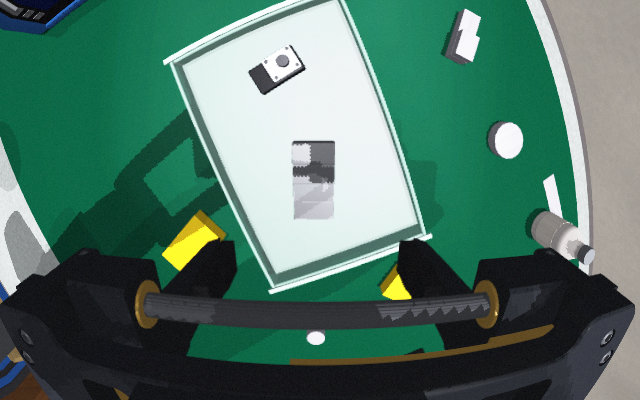

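The wrist view shows the block squarely under the camera: thick end at (293..335, 141) and thin end at (292..333, 220). The probe is beyond it at (278,68). I back-project these points for a cross-check.

```bash
cat >> h.py <<'E'
from scipy.spatial.transform import Rotation as Ro
def wback(s,f,px,z):
    px=np.array(px,float).reshape(-1,1,2)
    u=cv2.fisheye.undistortPoints(px,K(f),np.zeros(4))[:,0]
    d=np.c_[u,np.ones(len(u))]; Rt=Ro.from_euler('xyz',s['orientation']).as_matrix(); M=np.array(f['mount'])
    D=d@(Rt@M[:3,:3]).T; C=Rt@M[:3,3]+s['eef_pos']
    return C+D*((np.array(z)-C[2])/D[:,2])[:,None]
E
python3 - <<'E'
from h import *
import pickle
s,f=pickle.load(open('w1.pkl','rb'))
P=wback(s,f,[(293,141),(335,141),(333,220),(292,219)],[29,29,14,14]);print(P.round(1))
print(P.mean(0),[np.linalg.norm(P[i]-P[(i+1)%4]) for i in range(4)])
v=(P[0]+P[1]-P[2]-P[3])/2; y=np.arctan2(-v[0],v[1]);print('yaw',np.degrees(y))
g=P.mean(0)[:2]+25*np.array([-np.sin(y),np.cos(y)]);t=np.array(s['eef_pos'])[:2];print('goal',g)
yw=s['orientation'][2];d=g-t;print('tool dx,dy',d@[np.cos(yw),np.sin(yw)],d@[np.sin(yw),-np.cos(yw)],'turn deg',-np.degrees(y+np.pi/2-yw))
E
```

```text
[[547.9 272.9  29. ]
 [591.5 252.5  29. ]
 [547.9 159.9  14. ]
 [501.  183.3  14. ]]
[547.08842329 217.14031534  21.5       ] [np.float64(48.10962424010888), np.float64(103.42006078568488), np.float64(52.41696789454993), np.float64(102.25472086128242)]
yaw -26.404886212105023
goal [558.2062124  239.53216129]
tool dx,dy 11.811845540970385 -3.052539320088483 turn deg 1.1977710405252202
```

Request:
{"fn": "drive_tool", "kwargs": {"steps": [[[0.047, -0.02, 0.25], 0.011], [[0.047, -0.02, 0.5], 0.011], [[0.047, -0.02, 0.75], 0.011], [[0.047, -0.02, 1], 0.011], [[0.047, -0.02, 1], 0.011], [[0.047, -0.02, 1], 0.011]]}}

```text
time: 2.78
eef_pos: [554.3, 232.4, 87.3]
orientation: [-3.138, 0.003, 1.103]
contact_force: [0.3, -0.1, 1.0]
gripper_width: 1.0
finger_force: 0.0
```

Request:
{"fn": "drive_tool", "kwargs": {"steps": [[[0, 0, 0.12], 0], [[0, 0, 0.24], 0], [[0, 0, 0.33], 0], [[0, 0, 0.33], 0], [[0, 0, 0.33], 0], [[0, 0, 0.33], 0]]}}

```text
time: 3.28
eef_pos: [557.3, 234.4, 41.2]
orientation: [3.139, -0.002, 1.106]
contact_force: [0.1, 0.3, 0.5]
gripper_width: 1.0
finger_force: 0.0
```

Request:
{"fn": "drive_tool", "kwargs": {"steps": [[[0, 0, 0.05], 0], [[0, 0, 0.1], 0], [[0, 0, 0.14], 0], [[0, 0, 0.16], 0], [[0, 0, 0.16], 0], [[0, 0, 0.16], 0]]}}

```text
time: 3.78
eef_pos: [555.6, 234.3, 14.7]
orientation: [-3.141, 0.001, 1.107]
contact_force: [0.2, -0.4, 1.0]
gripper_width: 1.004
finger_force: 0.0
```

Run:
```python
from h import *
for i in range(4):
    s=get_state();print(s['eef_pos'].round(2),s['orientation'].round(4),s['contact_force'].round(2),s['time']);
    f=grab_frame('wrist')
save('w2',f)
```

```text
[555.55 234.3   14.71] [-3.1408e+00  6.0000e-04  1.1068e+00] [ 0.2  -0.45  1.04] 3.7833
[555.83 234.39  15.07] [-3.1414e+00  2.0000e-04  1.1068e+00] [-0.02  0.19  0.52] 3.8333
[556.05 234.41  15.33] [ 3.1414e+00 -1.0000e-04  1.1068e+00] [ 0.04  0.02 -0.93] 3.8833
[556.13 234.42  15.45] [ 3.1412e+00 -3.0000e-04  1.1068e+00] [-0.49  0.32 -0.91] 3.9333
```

View pics/w2.png

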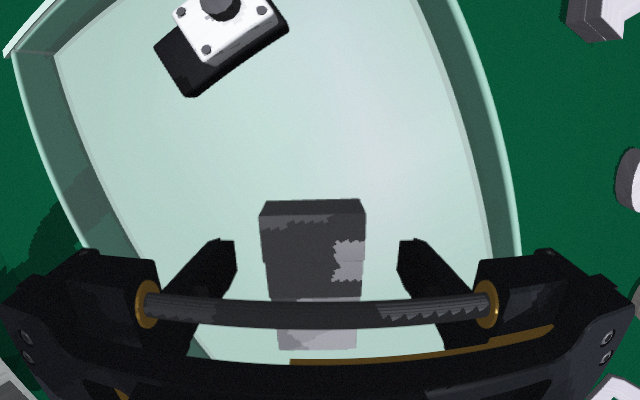

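The block sits squarely between the open fingers (thick end edge at (260..365, 205)), and the probe is clear. I rise about 1 mm so the fingers clear the fence later, then close.

Request:
{"fn": "drive_tool", "kwargs": {"steps": [[[0, 0, -0.007], 0], [[0, 0, -0.007], 0], [[0, 0, -0.007], 0], [[0, 0, -0.007], 0]]}}

```text
time: 4.32
eef_pos: [555.9, 234.4, 16.4]
orientation: [3.141, -0.0, 1.107]
contact_force: [-0.3, -0.3, -0.3]
gripper_width: 1.004
finger_force: 0.0
```

Request:
{"fn": "drive_tool", "kwargs": {"steps": [[[0, 0, 0], 0], [[0, 0, 0], 0], [[0, 0, 0], 0], [[0, 0, 0], 0], [[0, 0, 0], 0], [[0, 0, 0], 0], [[0, 0, 0], 0], [[0, 0, 0], 0]], "grip": -1}}

```text
time: 4.98
eef_pos: [555.5, 234.6, 16.2]
orientation: [-3.141, 0.0, 1.107]
contact_force: [-0.6, 1.2, 1.1]
gripper_width: 0.563
finger_force: 30.0
```

Request:
{"fn": "drive_tool", "kwargs": {"steps": [[[0, 0, -0.03], 0], [[0, 0, -0.1], 0], [[0, 0, -0.25], 0], [[0, 0, -0.45], 0], [[0, 0, -0.65], 0], [[0, 0, -0.8], 0], [[0, 0, -0.8], 0], [[0, 0, -0.8], 0]]}}

```text
time: 5.65
eef_pos: [556.7, 234.4, 137.6]
orientation: [3.139, -0.002, 1.107]
contact_force: [-0.7, 0.0, -6.4]
gripper_width: 0.56
finger_force: 29.9
```

Run:
```python
from h import *
s=get_state();f=grab_frame('side');f2=grab_frame('wrist')
print(s['eef_pos'].round(2),s['orientation'].round(4),s['contact_force'].round(2),s['gripper_width'])
a=cv2.resize(f['pixels'][90:210,230:390],None,fx=4,fy=4,interpolation=cv2.INTER_CUBIC)
cv2.imwrite('pics/lift.png',a[:,:,::-1])
```

```text
[556.73 234.42 137.57] [ 3.1390e+00 -1.9000e-03  1.1067e+00] [-0.75  0.01 -6.42] 0.5601284013283185
```

View pics/lift.png

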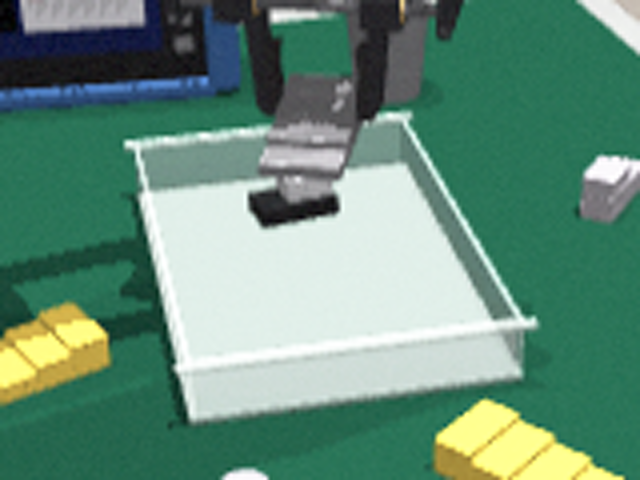

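The block is held level, clear of the tray and the probe. I carry it over to the fixture.

Request:
{"fn": "drive_tool", "kwargs": {"steps": [[[-0.06, 0.026, 0], 0], [[-0.2, 0.09, 0], 0], [[-0.4, 0.178, 0], 0], [[-0.6, 0.267, 0], 0], [[-0.75, 0.333, 0], 0], [[-0.9, 0.4, 0], 0]]}}

```text
time: 6.25
eef_pos: [547.4, 84.7, 134.2]
orientation: [-3.138, 0.002, 1.106]
contact_force: [-0.0, 0.7, -6.2]
gripper_width: 0.561
finger_force: 29.9
```

Request:
{"fn": "drive_tool", "kwargs": {"steps": [[[-0.15, 0.067, 0], 0], [[-0.3, 0.133, 0], 0], [[-0.45, 0.2, 0], 0], [[-0.6, 0.267, 0], 0], [[-0.75, 0.333, 0], 0], [[-0.9, 0.4, 0], 0]]}}

```text
time: 6.75
eef_pos: [540.6, -62.2, 134.3]
orientation: [-3.138, 0.001, 1.107]
contact_force: [-0.1, 0.3, -5.5]
gripper_width: 0.56
finger_force: 29.9
```

Request:
{"fn": "drive_tool", "kwargs": {"steps": [[[-0.15, 0.067, 0], -0.04], [[-0.3, 0.133, 0], -0.09], [[-0.45, 0.2, 0], -0.14], [[-0.6, 0.267, 0], -0.19], [[-0.75, 0.333, 0], -0.24], [[-0.85, 0.38, 0], -0.27], [[-0.89, 0.397, 0], -0.288], [[-0.89, 0.397, 0], -0.288], [[-0.89, 0.397, 0], -0.288], [[-0.89, 0.397, 0], -0.288]]}}

```text
time: 7.58
eef_pos: [534.9, -206.0, 135.0]
orientation: [-3.139, -0.002, 1.558]
contact_force: [-0.3, 0.8, -5.9]
gripper_width: 0.562
finger_force: 29.9
```

Run:
```python
from h import *
import pickle
s=get_state();print(s['eef_pos'].round(2),s['orientation'].round(4),s['contact_force'].round(2))
f=grab_frame('wrist');save('w3',f);f2=grab_frame('side');s=get_state();print(s['eef_pos'].round(2),s['orientation'].round(4))
pickle.dump((s,f,f2),open('w3.pkl','wb'))
im=np.zeros((600,640,3),np.uint8)
im[:400]=f['pixels'][:,:,::-1]
im[400:]=cv2.resize(f2['pixels'][190:290,250:570],None,fx=2,fy=2)[:,:,::-1]
cv2.imwrite('pics/w3b.png',im)
```

```text
[ 534.93 -206.02  135.01] [-3.1395e+00 -1.6000e-03  1.5583e+00] [-0.34  0.83 -5.88]
[ 535.5  -205.87  135.65] [-3.1405e+00 -8.0000e-04  1.5595e+00]
```

View pics/w3b.png

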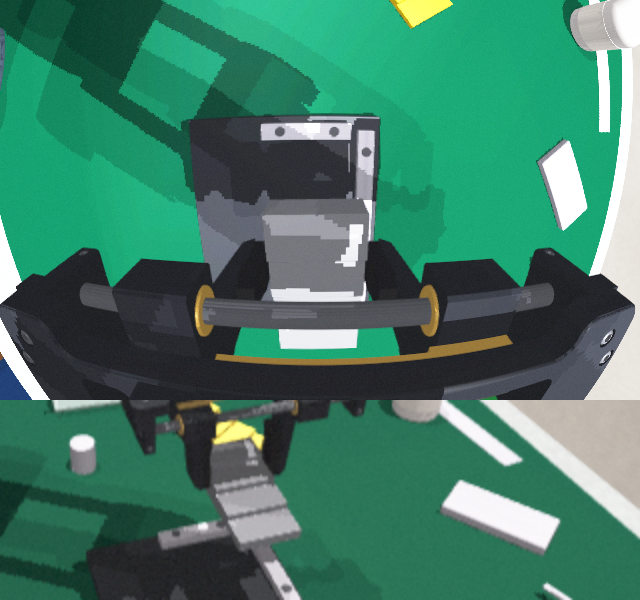

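Run:
```python
from h import *
import pickle
s,f,_=pickle.load(open('w3.pkl','rb'))
print(wback(s,f,[(261,139),(351,139),(357,134),(357,195)],[25]*4).round(1))
print(wback(s,f,[(263,213),(368,213),(263,200),(367,200)],[s['eef_pos'][2]+12.7]*2+[s['eef_pos'][2]-11.3]*2).round(1))
F=np.array([504.1,-241.2]);a=-.0129;c,n=np.cos(a),np.sin(a);R=np.array([[c,-n],[n,c]])
print('exp',[(F+R@q).round(1).tolist() for q in map(np.array,[(-16,85),(59,85),(65,93),(65,0)])])
print('exp block thick end y', s['eef_pos'][:2]+R@[25,30])
```

```text
[[ 490.4 -154.5   25. ]
 [ 565.5 -155.5   25. ]
 [ 570.5 -151.3   25. ]
 [ 571.5 -204.1   25. ]]
[[ 512.  -175.9  148.3]
 [ 560.4 -176.3  148.3]
 [ 508.  -177.   124.3]
 [ 563.8 -177.6  124.3]]
exp [[489.2, -156.0], [564.2, -157.0], [570.3, -149.0], [569.1, -242.0]]
exp block thick end y [ 560.88560311 -176.19293591]
```

The wrist picture agrees with the fixture fit:
- End stop face: y ≈ -155.5.
- Long fence face: x ≈ 570.5.
- Held block: about 9 mm from the fence and 21 mm from the stop, parallel to both.

I lower it now.

Request:
{"fn": "drive_tool", "kwargs": {"steps": [[[0, 0, 0.05], 0], [[0, 0, 0.17], 0], [[0, 0, 0.32], 0], [[0, 0, 0.47], 0], [[0, 0, 0.57], 0], [[0, 0, 0.62], 0], [[0, 0, 0.64], 0], [[0, 0, 0.64], 0], [[0, 0, 0.64], 0], [[0, 0, 0.64], 0]]}}

```text
time: 8.52
eef_pos: [536.9, -207.3, 41.6]
orientation: [3.14, 0.001, 1.559]
contact_force: [0.6, 0.1, -5.5]
gripper_width: 0.561
finger_force: 29.9
```

Request:
{"fn": "drive_tool", "kwargs": {"steps": [[[0, 0, 0.01], 0], [[0, 0, 0.02], 0], [[0, 0, 0.03], 0], [[0, 0, 0.04], 0], [[0, 0, 0.05], 0], [[0, 0, 0.06], 0], [[0, 0, 0.06], 0], [[0, 0, 0.06], 0]]}}

```text
time: 9.18
eef_pos: [535.7, -206.8, 31.1]
orientation: [-3.141, -0.0, 1.559]
contact_force: [-0.6, 0.0, -4.7]
gripper_width: 0.562
finger_force: 29.9
```

Request:
{"fn": "drive_tool", "kwargs": {"steps": [[[0, 0, 0.006], 0], [[0, 0, 0.012], 0], [[0, 0, 0.018], 0], [[0, 0, 0.022], 0], [[0, 0, 0.022], 0], [[0, 0, 0.022], 0]]}}

```text
time: 9.68
eef_pos: [535.8, -206.8, 27.9]
orientation: [-3.142, -0.0, 1.559]
contact_force: [-0.4, -0.1, -5.5]
gripper_width: 0.563
finger_force: 29.9
```

Request:
{"fn": "drive_tool", "kwargs": {"steps": [[[0, 0, 0.004], 0], [[0, 0, 0.007], 0], [[0, 0, 0.007], 0], [[0, 0, 0.007], 0]]}}

```text
time: 10.02
eef_pos: [535.8, -206.8, 26.9]
orientation: [-3.142, -0.0, 1.559]
contact_force: [-0.3, 1.3, -6.1]
gripper_width: 0.563
finger_force: 29.9
```

Request:
{"fn": "drive_tool", "kwargs": {"steps": [[[0, 0, 0.003], 0], [[0, 0, 0.005], 0], [[0, 0, 0.005], 0], [[0, 0, 0.005], 0]]}}

```text
time: 10.35
eef_pos: [535.9, -206.8, 26.3]
orientation: [3.141, -0.0, 1.559]
contact_force: [0.4, 0.3, -3.5]
gripper_width: 0.565
finger_force: 29.9
```

Request:
{"fn": "drive_tool", "kwargs": {"steps": [[[0, 0, 0.003], 0], [[0, 0, 0.003], 0], [[0, 0, 0.003], 0]]}}

```text
time: 10.6
eef_pos: [536.0, -206.8, 26.2]
orientation: [3.141, 0.0, 1.559]
contact_force: [-3.0, 2.7, 1.6]
gripper_width: 0.563
finger_force: 29.9
```

Request:
{"fn": "drive_tool", "kwargs": {"steps": [[[0, 0.01, -0.001], 0], [[0, 0.02, -0.001], 0], [[0, 0.03, -0.001], 0], [[0, 0.035, -0.001], 0], [[0, 0.035, -0.001], 0]]}}

```text
time: 11.02
eef_pos: [540.5, -207.2, 26.2]
orientation: [-3.14, 0.0, 1.559]
contact_force: [-5.1, 0.7, 3.5]
gripper_width: 0.565
finger_force: 29.9
```

Request:
{"fn": "drive_tool", "kwargs": {"steps": [[[0, 0.005, 0], 0], [[0, 0.009, 0], 0], [[0, 0.012, 0], 0], [[0, 0.012, 0], 0]]}}

```text
time: 11.35
eef_pos: [542.2, -207.3, 26.2]
orientation: [-3.14, 0.0, 1.559]
contact_force: [-6.2, 0.8, 4.4]
gripper_width: 0.563
finger_force: 29.9
```

Request:
{"fn": "drive_tool", "kwargs": {"steps": [[[0, 0, -0.003], 0], [[0, 0.003, -0.003], 0], [[0, 0.006, -0.003], 0], [[0, 0.006, -0.003], 0]]}}

```text
time: 11.68
eef_pos: [543.3, -207.1, 26.2]
orientation: [-3.14, 0.0, 1.559]
contact_force: [-4.7, -0.5, 0.2]
gripper_width: 0.561
finger_force: 29.9
```

Request:
{"fn": "drive_tool", "kwargs": {"steps": [[[0, 0.003, 0], 0], [[0, 0.006, 0], 0], [[0, 0.006, 0], 0]]}}

```text
time: 11.93
eef_pos: [543.4, -207.0, 26.2]
orientation: [-3.138, -0.0, 1.559]
contact_force: [-9.0, -0.7, 3.7]
gripper_width: 0.56
finger_force: 29.9
```

Request:
{"fn": "drive_tool", "kwargs": {"steps": [[[0, 0.002, 0], 0], [[0, 0.002, 0], 0], [[0, 0.002, 0], 0]]}}

```text
time: 12.18
eef_pos: [543.4, -207.0, 26.2]
orientation: [-3.138, -0.0, 1.559]
contact_force: [-10.3, -1.2, 4.5]
gripper_width: 0.564
finger_force: 29.9
```

Request:
{"fn": "drive_tool", "kwargs": {"steps": [[[0, 0.002, 0], 0], [[0, 0.004, 0], 0], [[0, 0.004, 0], 0], [[0, 0.004, 0], 0]]}}

```text
time: 12.52
eef_pos: [543.5, -207.0, 26.2]
orientation: [-3.137, -0.001, 1.559]
contact_force: [-12.0, -1.2, 6.7]
gripper_width: 0.564
finger_force: 29.9
```

Request:
{"fn": "drive_tool", "kwargs": {"steps": [[[0, 0.001, 0], 0], [[0, 0.003, 0], 0], [[0, 0.003, 0], 0], [[0, 0.003, 0], 0]]}}

```text
time: 12.85
eef_pos: [543.5, -207.0, 26.2]
orientation: [-3.136, -0.001, 1.559]
contact_force: [-14.0, -0.6, 7.9]
gripper_width: 0.561
finger_force: 29.9
```

Request:
{"fn": "drive_tool", "kwargs": {"steps": [[[0, 0.002, -0.001], 0], [[0, 0.005, -0.002], 0], [[0, 0.007, -0.002], 0], [[0, 0.007, -0.002], 0], [[0, 0.007, -0.002], 0], [[0, 0.007, -0.002], 0], [[0, 0.007, -0.002], 0]]}}

```text
time: 13.43
eef_pos: [543.7, -206.9, 26.3]
orientation: [-3.134, -0.001, 1.558]
contact_force: [-17.0, -1.9, 8.9]
gripper_width: 0.56
finger_force: 29.9
```

Request:
{"fn": "drive_tool", "kwargs": {"steps": [[[0, -0.009, -0.002], 0], [[0.01, -0.009, -0.002], 0], [[0.025, -0.009, -0.002], 0], [[0.04, -0.009, -0.002], 0], [[0.055, -0.009, -0.002], 0], [[0.07, -0.009, -0.002], 0], [[0.08, -0.009, -0.002], 0], [[0.08, -0.009, -0.002], 0], [[0.08, -0.009, -0.002], 0]]}}

```text
time: 14.18
eef_pos: [544.1, -196.4, 26.3]
orientation: [-3.138, 0.001, 1.558]
contact_force: [-9.5, -7.1, -1.5]
gripper_width: 0.562
finger_force: 29.9
```

Request:
{"fn": "drive_tool", "kwargs": {"steps": [[[0.012, 0, 0], 0], [[0.024, 0, 0], 0], [[0.036, 0, 0], 0], [[0.042, 0, 0], 0], [[0.042, 0, 0], 0]]}}

```text
time: 14.6
eef_pos: [544.2, -190.2, 26.3]
orientation: [-3.138, 0.001, 1.558]
contact_force: [-8.8, -7.7, -2.5]
gripper_width: 0.562
finger_force: 29.9
```

Request:
{"fn": "drive_tool", "kwargs": {"steps": [[[0.005, 0, 0], 0], [[0.01, 0, 0], 0], [[0.01, 0, 0], 0], [[0.01, 0, 0], 0]]}}

```text
time: 14.93
eef_pos: [544.2, -188.8, 26.3]
orientation: [-3.138, 0.001, 1.557]
contact_force: [-9.4, -8.2, -1.8]
gripper_width: 0.561
finger_force: 29.9
```

Now I creep up to the end stop in 0.75 mm steps.

Request:
{"fn": "drive_tool", "kwargs": {"steps": [[[0.005, 0, 0], 0], [[0.005, 0, 0], 0], [[0.005, 0, 0], 0]]}}

```text
time: 15.18
eef_pos: [544.2, -188.1, 26.3]
orientation: [-3.138, 0.001, 1.557]
contact_force: [-9.1, -9.3, -2.5]
gripper_width: 0.561
finger_force: 29.9
```

Request:
{"fn": "drive_tool", "kwargs": {"steps": [[[0.005, 0, 0], 0], [[0.005, 0, 0], 0], [[0.005, 0, 0], 0]]}}

```text
time: 15.43
eef_pos: [544.2, -187.4, 26.3]
orientation: [-3.138, 0.002, 1.557]
contact_force: [-9.9, -8.8, -2.0]
gripper_width: 0.563
finger_force: 29.9
```

Request:
{"fn": "drive_tool", "kwargs": {"steps": [[[0.005, 0, 0], 0], [[0.005, 0, 0], 0], [[0.005, 0, 0], 0]]}}

```text
time: 15.68
eef_pos: [544.2, -186.7, 26.3]
orientation: [-3.138, 0.002, 1.557]
contact_force: [-9.8, -9.2, -2.9]
gripper_width: 0.565
finger_force: 29.9
```

Request:
{"fn": "drive_tool", "kwargs": {"steps": [[[0.005, 0, 0], 0], [[0.005, 0, 0], 0], [[0.005, 0, 0], 0]]}}

```text
time: 15.93
eef_pos: [544.2, -185.9, 26.3]
orientation: [-3.138, 0.002, 1.557]
contact_force: [-9.7, -8.2, -2.5]
gripper_width: 0.563
finger_force: 29.9
```

Request:
{"fn": "drive_tool", "kwargs": {"steps": [[[0.005, 0, 0], 0], [[0.005, 0, 0], 0], [[0.005, 0, 0], 0]]}}

```text
time: 16.18
eef_pos: [544.2, -185.2, 26.3]
orientation: [-3.138, 0.002, 1.558]
contact_force: [-8.8, -8.6, -2.0]
gripper_width: 0.563
finger_force: 29.9
```

Request:
{"fn": "drive_tool", "kwargs": {"steps": [[[0.005, 0, 0], 0], [[0.005, 0, 0], 0], [[0.005, 0, 0], 0]]}}

```text
time: 16.43
eef_pos: [544.2, -185.2, 26.3]
orientation: [-3.138, 0.003, 1.558]
contact_force: [-8.7, -10.6, -3.4]
gripper_width: 0.563
finger_force: 29.9
```

Request:
{"fn": "drive_tool", "kwargs": {"steps": [[[0.005, 0, 0], 0], [[0.005, 0, 0], 0], [[0.005, 0, 0], 0]]}}

```text
time: 16.68
eef_pos: [544.2, -185.1, 26.3]
orientation: [-3.138, 0.004, 1.558]
contact_force: [-10.7, -14.3, -4.9]
gripper_width: 0.561
finger_force: 29.9
```

Request:
{"fn": "drive_tool", "kwargs": {"steps": [[[0.004, 0, 0.002], 0], [[0.008, 0, 0.002], 0], [[0.008, 0, 0.002], 0], [[0.008, 0, 0.002], 0]]}}

```text
time: 17.02
eef_pos: [544.2, -185.0, 26.3]
orientation: [-3.138, 0.006, 1.559]
contact_force: [-11.9, -18.2, -4.1]
gripper_width: 0.565
finger_force: 30.0
```

Request:
{"fn": "drive_tool", "kwargs": {"steps": [[[0.002, 0, 0.001], 0], [[0.003, 0, 0.001], 0], [[0.003, 0, 0.001], 0], [[0.003, 0, 0.001], 0]]}}

```text
time: 17.35
eef_pos: [544.3, -185.0, 26.3]
orientation: [-3.138, 0.006, 1.558]
contact_force: [-12.6, -20.1, -2.8]
gripper_width: 0.56
finger_force: 30.0
```

Request:
{"fn": "drive_tool", "kwargs": {"steps": [[[-0.006, -0.003, 0], 0], [[-0.012, -0.005, 0], 0], [[-0.012, -0.005, 0], 0], [[-0.012, -0.005, 0], 0]]}}

```text
time: 17.68
eef_pos: [544.2, -185.1, 26.2]
orientation: [-3.14, 0.004, 1.558]
contact_force: [-7.8, -12.2, -3.8]
gripper_width: 0.56
finger_force: 30.0
```

Request:
{"fn": "drive_tool", "kwargs": {"steps": [[[0, 0, 0], 0], [[0, 0, 0], 0], [[0, 0, 0], 0], [[0, 0, 0], 0], [[0, 0, 0], 0], [[0, 0, 0], 0]], "grip": 0.6}}

```text
time: 18.18
eef_pos: [545.7, -181.8, 26.7]
orientation: [3.141, 0.0, 1.56]
contact_force: [-0.4, 0.6, -0.1]
gripper_width: 0.798
finger_force: 0.0
```

Request:
{"fn": "drive_tool", "kwargs": {"steps": [[[0, 0, -0.1], 0], [[0, 0, -0.25], 0], [[0, 0, -0.45], 0], [[-0.15, 0, -0.6], 0], [[-0.4, 0, -0.6], 0], [[-0.6, 0, -0.6], 0], [[-0.6, 0, -0.6], 0], [[-0.6, 0, -0.6], 0], [[-0.6, 0, -0.6], 0], [[-0.6, 0, -0.6], 0]]}}

```text
time: 19.02
eef_pos: [544.0, -270.6, 115.9]
orientation: [-3.141, -0.001, 1.56]
contact_force: [-0.1, -0.6, -0.0]
gripper_width: 0.796
finger_force: 0.0
```

Run:
```python
from h import *
import pickle
grab_frame('top');grab_frame('top')
s=get_state();f=grab_frame('wrist');print(s['eef_pos'].round(2),s['orientation'].round(4),s['contact_force'].round(2))
pickle.dump((s,f),open('w4.pkl','wb'))
F=np.array([504.1,-241.2]);
im=np.zeros((600,800,3),np.uint8)
a=f['pixels'][100:250,240:440,::-1]; im[:]=cv2.resize(a,(800,600),interpolation=cv2.INTER_CUBIC)
cv2.imwrite('pics/seat.png',im)
```

```text
[ 544.25 -270.65  116.15] [-3.1410e+00 -7.0000e-04  1.5606e+00] [-0.01 -0.9  -0.42]
```

View pics/seat.png

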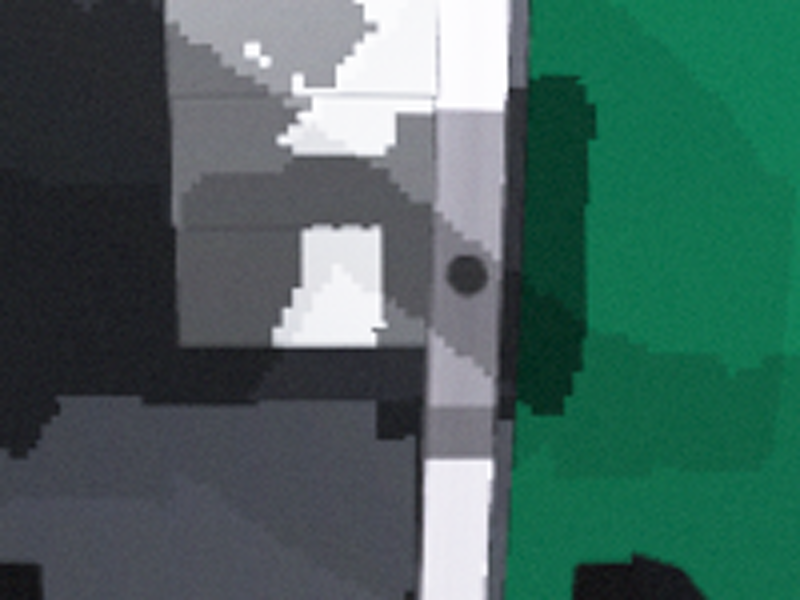

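At the thin end the block's side (427,347) meets the fence's inner edge (428,347) with no gap. Last picture: the corner at the thick end.

Run:
```python
from h import *
import pickle
s,f=pickle.load(open('w4.pkl','rb'))
a=f['pixels'][50:140,270:390,::-1]; cv2.imwrite('pics/corner.png',cv2.resize(a,(720,540),interpolation=cv2.INTER_CUBIC))
```

```text
(no output)
```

View pics/corner.png

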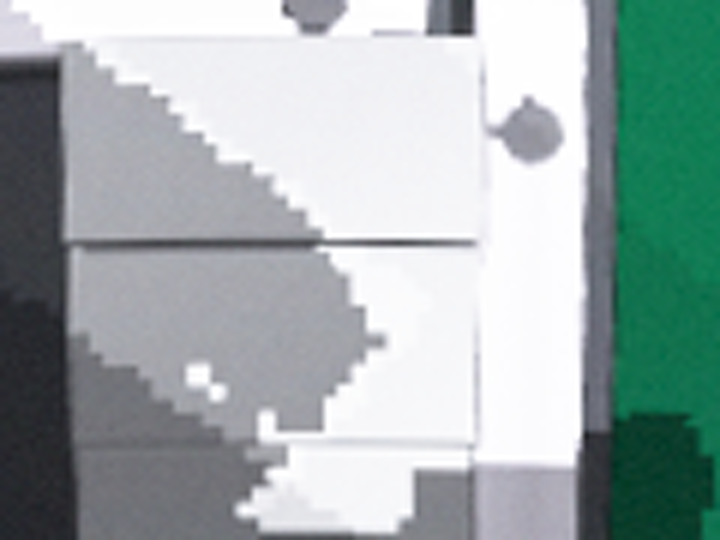

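Run:
```python
from h import *
import pickle
s,f=pickle.load(open('w4.pkl','rb'))
p=np.array([(270,37.5),(30,61),(478,38),(427*1.0,0)])[:3]/6+[270,50]-.5
P=wback(s,f,p,[39,25,39]);a=-.0129
print(P.round(1)); print('y along fixture',P[:,0]*-np.sin(-a)*-1*0+P[:,1]*np.cos(a)-P[:,0]*np.sin(a))
q=np.array([(65,239),(477,239)])/6+[270,50]; # step edges 24/19
q2=np.array([(178,347),(427,347)])/4+[240,100]
Q=wback(s,f,np.r_[q,q2]-.5,[39,39,24,24]);print(Q.round(1))
for i in(0,1):
    v=Q[i]-Q[i+2];print('yaw',np.degrees(np.arctan2(-v[0],v[1])))
```

```text
[[ 544.7 -156.3   39. ]
 [ 514.6 -156.2   25. ]
 [ 569.2 -156.2   39. ]]
y along fixture [-149.30305262 -149.5426214  -148.89058611]
[[ 520.3 -180.3   39. ]
 [ 569.  -180.8   39. ]
 [ 519.3 -255.6   24. ]
 [ 569.  -256.1   24. ]]
yaw -0.7251813514873424
yaw 0.009545256573505601
```

The block is at the stop within about 0.3 mm and flush on the fence, with its yaw matching the fixture. The gripper touches nothing, so I hand in.

```bash
python3 -c "
from h import *
print(finish_job())"
```

```text
the job is handed in; nothing more can be done
None
```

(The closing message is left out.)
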